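Sanitise the toothbrush rack at the UV lamp and put it back on its brackets

TASK

Pick up the white toothbrush rack by its handle and, keeping it level, turn its three coloured panels to the violet window of the UV lamp one after another: first the orange end, then the blue front, then the green end, each held about 8 cm from the window, centred on it and squarely facing it, for a full second. Then lay the rack gently, without dropping it, across the two steel brackets of its stand (either way round, centred) and let go. Do not bump the lamp, and leave the other toiletries where they are.

Things in the scene. Friction and masses are not known exactly. Their poses are not given: they have to be found in the camera images.
- rack: loose white toothbrush rack, 0.35 kg: bar 190 (x) x 44 (y) x 44 mm high, on top a centred upright grey handle plate 80 (x) x 16 (y) mm, from 44 to 94 mm above the underside. Origin: centre of the underside, z up. Panels: blue on the +y side, orange on the +x end, green on the -x end, plain white back on -y; thin lines of the same colours edge its top.
- rack_handle (a point): the middle of the rack's handle plate, 71 mm above the rack's underside: the place to grip, across the 16 mm thickness (rack's y)
- orange_aim (a point): imagined point 80 mm straight out from the centre of the orange end panel (rack frame 175, 0, 22 mm); it should come to the centre of the lamp window when the orange panel is shown
- blue_aim (a point): imagined point 80 mm straight out from the centre of the blue front panel (rack frame 0, 102, 22 mm); to be brought to the lamp window's centre in the same way
- green_aim (a point): imagined point 80 mm straight out from the centre of the green end panel (rack frame -175, 0, 22 mm); to be brought to the lamp window's centre in the same way
- lamp: fixed white UV lamp at the left of the counter: round foot 136 mm across, upright head 40 (x) x 140 (y) mm, from 98 to 202 mm above the counter, with a violet line on its top near the front. Origin: centre of the foot's underside. Its window looks along its own -x.
- lamp_window (a point): centre of the violet lamp window (104 x 66 mm), 150 mm above the counter, on the front of the head; the window looks along -x of this frame, which is level
- stand: fixed steel stand at the right, base 170 (x) x 75 x 12 mm. Origin: centre of its underside. Two brackets at x = -65 and +65 mm, each 30 mm long (x), with a flat seat 70 mm above the counter between two cheeks that flare outward: 64 mm apart (y) at the seat, 84 mm at their tops, 91 mm above the counter. The rack lies along the stand's x.
- dispenser: white soap bottle, 64 mm across, 150 mm high; origin under its centre; leave alone
- blue_bottle: blue bottle, 60 mm across, 160 mm high; origin under its centre; leave alone
- tumbler: green glass tumbler, 72 mm across, 90 mm high; origin under its centre; leave alone
- cream_jar: amber cream jar with white cap, 68 mm across, 55 mm high; origin under its centre; leave alone
- soap_dish: blue soap dish with a bar of soap, 120 x 85 x 30 mm; origin under its centre; leave alone
- nail_brush: wooden nail brush, 100 x 42 x 30 mm; origin under its centre; leave alone
Things that resemble listed ones, but are neither listed nor needed, are in the scene too. Leave any red or turquoise look-alike of the rack alone.

How it is judged:
On the way, in this order (a step that is already met when the one before it is completed fails the run):
1. in the gripper, the point 80 mm out from the orange panel stays within 40 mm of the lamp window's centre for 0.8 s, panel square to the window and rack level within 0.26 rad (distance between orange_aim and lamp_window below 0.04 m and angle between the x axis of rack and the x axis of lamp, either way round below 0.26 rad and angle between rack's own z axis and vertical below 0.26 rad and contact force between the fingers and rack above 0.5 N), for 0.8 s.
2. in the gripper, the point 80 mm out from the blue panel stays within 40 mm of the lamp window's centre for 0.8 s, panel square to the window and rack level within 0.26 rad (distance between blue_aim and lamp_window below 0.04 m and angle between the y axis of rack and the x axis of lamp, either way round below 0.26 rad and angle between rack's own z axis and vertical below 0.26 rad and contact force between the fingers and rack above 0.5 N), for 0.8 s.
3. in the gripper, the point 80 mm out from the green panel stays within 40 mm of the lamp window's centre for 0.8 s, panel square to the window and rack level within 0.26 rad (distance between green_aim and lamp_window below 0.04 m and angle between the x axis of rack and the x axis of lamp, either way round below 0.26 rad and angle between rack's own z axis and vertical below 0.26 rad and contact force between the fingers and rack above 0.5 N), for 0.8 s.
At the end, for the whole second after the job is handed in: the rack rests level (within 0.07 rad) on both bracket seats, its underside 63 to 78 mm above the stand's foot, along the stand within 0.2 rad, centred within 30 mm lengthwise and 20 mm across, released and still, after the three panels were shown in order (z of rack in the frame of stand between 0.063 and 0.078 m and x of rack in the frame of stand between -0.03 and 0.03 m and y of rack in the frame of stand between -0.02 and 0.02 m and angle between the x axis of rack and the x axis of stand, either way round below 0.2 rad and angle between rack's own z axis and vertical below 0.07 rad and linear speed of rack below 0.02 m/s); the robot touches nothing.
It fails at once if the rack or the robot bumps the lamp (more than 2 N) (contact force between any of rack, the arm, the fingers and lamp above 2 N).
It fails at once if the rack is dropped or knocked (faster than 0.5 m/s out of the fingers, a fall of over 13 mm) (contact force between the fingers and rack below 0.05 N and linear speed of rack above 0.5 m/s).
It fails at once if another toiletry article is moved more than 30 mm (distance of any of dispenser, blue_bottle, tumbler, cream_jar, soap_dish, nail_brush from where it was at the start of the episode above 0.03 m).
It also fails if it takes over 58 s, if anything falls off the work surface, if the arm or the gripper's body presses on something with over 40 N, if the wrist force passes 120 N, or if a joint passes its speed limit or range.

ROBOT

A 6-joint arm with a two-finger parallel gripper is mounted at the origin on the work surface. World frame = base frame: x ahead of the robot, y to its left, z up, the work surface at z = 0. Lengths are in m, angles in rad, forces in N, time in s.
With the tool pointing down it reaches from about 0.325 to 0.85 m from the base axis. Payload 15.5 kg.
Tool frame: the origin (TCP) lies at the very end of the fingers, on their centre line; the grasp point (between the pads) lies 19 mm behind it (robot.grip_point_offset is the distance from the TCP to the grasp point, in m); z points along the fingers, y is the line along which they close (so a half turn about z gives the same grasp; the last joint's range is limited). The gripper opens to 91 mm and grips with 3 to 60 N. Pads are 32 mm wide; open, the fingers measure 118 mm over their backs; the gripper's body (76 mm by 178 mm) begins 60 mm behind the grasp point.
Start: joints at [1.143, 0.494, 1.345, -0, 1.302, -0.096], TCP at [0.204, 0.591, 0.214] pointing down, gripper open.
Joint ranges: [-2.91, 2.91], [-0.82, 2.16], [0.22, 2.67], [-1.22, 4.37], [0.12, 2.79], [-3.08, 3.08]. Speed limits (rad/s): [1.89, 1.89, 2.57, 3.01, 3.01, 3.01].

INTERFACE

Orientations are given as a rotation vector (axis times angle).
In Python, from workcell import status, vision, ticket, robot gives the robot as it stands.
- The arm moves only by the tool jog_arm, never from a script. Its argument "increments" is a list of rows, each an object with "dp": the shift along the tool's x, y, z in m, a list of three; "spin": the turn about the tool's z in rad. In form: [{"dp": [dx, dy, dz], "spin": spin}, ...]. A call has 1 to 20 rows; each row is the pose to reach, as a shift and turn from the pose commanded when the call began, along the tool's axes at that moment; what a row does not reach only later rows make up. A row lasts 1/10 s, in which the tool goes at most 50 mm and 8.59 degrees, less where a joint would pass 70% of its speed; a pose out of reach is approached as far as the arm can. A call with a gripper value outside its range is refused whole. "grip" is the opening, from 0 (shut) to 1 (fully open), set as the call begins (left out, the last holds). The fingers move at their own pace and stop on an object; the grip force is fixed at half the most. Time passes only in rows, so rows that repeat a pose let the fingers close. It gives the time, the measured TCP pose, the force, the opening and the grip force at its end, in the units of the state.
- status.observe(): the state, without advancing time (a new reading comes with each control period).
- vision.read_camera(name): name is "scene" or "top" or "wrist"; returns (picture, depth): 400x640x3 uint8, red, green, blue; 400x640 float32, m along the optical axis (not along the pixel's ray), 0 where there is no reading.
- vision.camera_model(name): a dict with "fovy" (degrees; the focal length in pixels is half the picture's height over the tangent of half this angle, whatever the lens; pixels are square), "cx", "cy" (the principal point, pixels), "T" (4x4, takes a point from camera to world coordinates). Camera axes: x right, y up, looking along -z (the intrinsics and any distortion apply to the point x, -y, -z); pixel columns grow to the right and rows downward; lengths in m; the calibration is good to about 2 mm. A picture is of the moment at which its call begins: read the wrist's pose just before it. camera_model takes no time and is no camera call; for the wrist camera it gives the pose at the moment of the call.
- ticket.job_done(): hands the job in; it is judged then, once.
The state is a dict: "t": time; "joint_positions": joint angles; "qd": joint speeds; "joint_efforts": joint torques, N m; "tool_pos": TCP position; "tcp_rot": TCP orientation; "wrist_force": force on the tool from outside, world axes, zero at the start; "torque": the same for the moment, N m; "gripper_width": finger opening in m; "grasp_force": force on a finger pad.
Only numpy, scipy, OpenCV 4.12 (cv2) and the standard library are available. Lean on these libraries where they do the work, as an engineer would, in place of code of your own. Each camera call takes 0.05 s, during which the arm holds its last target. There are 200 camera calls.

## Working session

There is one attempt and no reset: what is moved stays moved. The work goes in short steps, Python scripts to look and compute and a tool call to move; the robot and the scene stay as the last step left them, time stands still between calls to the robot, and variables do not carry over. Pictures are saved under pics/ and viewed, at most 10 in all, crops included, and the job is handed in when it is done.

Besides the shell and the picture viewer there is one more tool, called as name(argument=value, ...), one argument or row to a line, values as JSON. jog_arm: Moves the arm, as the interface text tells. Its arguments: {"type":"object","properties":{"increments":{"type":"array"},"grip":{"type":"number"}},"required":["increments"]}

```bash
ls; mkdir -p pics; cat > h.py <<'E'
import numpy as np,cv2
from workcell import status,vision,ticket,robot
def grab(n):
    m=vision.camera_model(n);im,d=vision.read_camera(n);return im,d,m
def cloud(d,m):
    f=200/np.tan(np.radians(m['fovy'])/2);v,u=np.mgrid[0:400,0:640]
    p=np.stack([(u-m['cx'])/f*d,-(v-m['cy'])/f*d,-d,np.ones_like(d)],-1)
    w=p@np.array(m['T']).T
    return np.where(d[...,None]>0,w[...,:3],np.nan)
E
python3 - <<'E'
from h import *
for n in('top','scene'):
    im,d,m=grab(n);print(n,{k:v for k,v in m.items()});cv2.imwrite(f'pics/{n}.png',im[...,::-1]);np.savez(f'{n}.npz',im=im,d=d,w=cloud(d,m))
print(status.observe())
E
```

```text
pics
top {'fovy': 44.707253021537916, 'cx': 321.83680766847624, 'cy': 205.8156937701127, 'T': array([[-0.00677306,  0.99449886, -0.10452823,  0.3275058 ],
       [-0.99988737, -0.00813539, -0.01261235,  0.0623777 ],
       [-0.01339335,  0.10443103,  0.99444194,  1.60888881],
       [ 0.        ,  0.        ,  0.        ,  1.        ]])}
scene {'fovy': 45.343417639819975, 'cx': 318.01520961964076, 'cy': 197.8753198473813, 'T': array([[-0.46150423, -0.73665802,  0.49431651,  1.11051444],
       [ 0.88709781, -0.37790026,  0.26504504,  0.3953702 ],
       [-0.00844522,  0.5608265 ,  0.82789028,  1.1623608 ],
       [ 0.        ,  0.        ,  0.        ,  1.        ]])}
{'t': 0.1, 'joint_positions': array([ 1.14346874e+00,  4.94098124e-01,  1.34603364e+00,  3.05717756e-06,
        1.30250513e+00, -9.55243395e-02]), 'qd': array([-3.23157278e-04, -7.41317559e-04, -6.36330477e-04,  8.67843134e-05,
       -1.34953512e-03,  3.59967590e-04]), 'joint_efforts': array([ 2.03906493e-03, -8.80244565e+01, -3.82550919e+01,  7.06758094e-02,
        4.82362043e-02, -1.23783766e-04]), 'tool_pos': array([0.20346832, 0.59061065, 0.21342418]), 'tcp_rot': array([-5.18763920e-01, -3.09818855e+00,  1.58322299e-03]), 'wrist_force': array([-0.04285478,  0.01942977,  1.05375361]), 'torque': array([-0.04909108,  0.01614455, -0.02174148]), 'grasp_force': 0.0, 'gripper_width': 0.09102570769554619}
```

View pics/top.png

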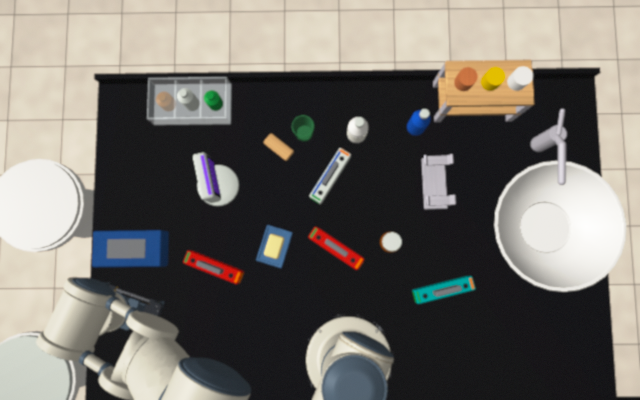

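View pics/scene.png

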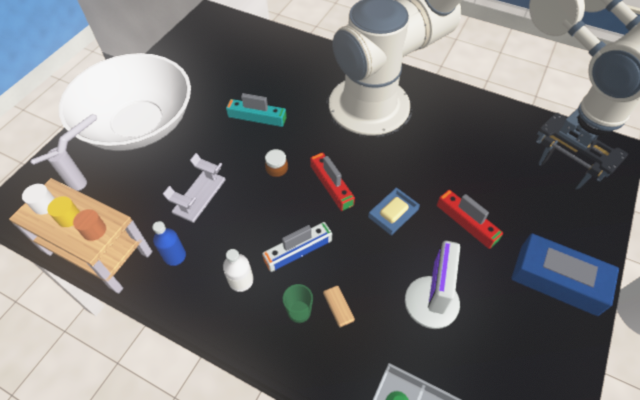

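```bash
python3 - <<'E'
from h import *
t=np.load('top.npz')['im'];s=np.load('scene.npz')['im']
c=lambda im,u,v:cv2.resize(im[v-35:v+35,u-45:u+45],(400,300),interpolation=cv2.INTER_CUBIC)
cv2.imwrite('pics/crop.png',np.vstack([np.hstack([c(t,330,175),c(t,215,180)]),np.hstack([c(s,298,245),c(s,440,285)])])[...,::-1])
w=np.load('top.npz')['w']
for n,u,v in [('rack',330,175),('lampfoot',230,190),('lamphead',206,176),('stand',435,185),('counter',300,320),('disp',358,130),('blueb',417,125),('jar',391,241),('dish',274,246),('tumb',303,127),('red',336,248),('red2',213,266),('brush',278,146)]:print(n,w[v,u].round(4))
E
```

```text
rack [0.5838 0.0552 0.0966]
lampfoot [0.5503 0.3868 0.0147]
lamphead [0.5661 0.4198 0.2025]
stand [ 0.5619 -0.2927  0.0089]
counter [ 0.1239  0.1564 -0.003 ]
disp [ 0.7231 -0.0338  0.1138]
blueb [ 0.7398 -0.2208  0.1041]
jar [ 0.3765 -0.1374  0.054 ]
dish [0.3637 0.2376 0.0364]
tumb [0.7641 0.1445 0.0049]
red [0.3547 0.0386 0.0969]
red2 [0.3018 0.4208 0.0923]
brush [0.6939 0.2262 0.0297]
```

View pics/crop.png

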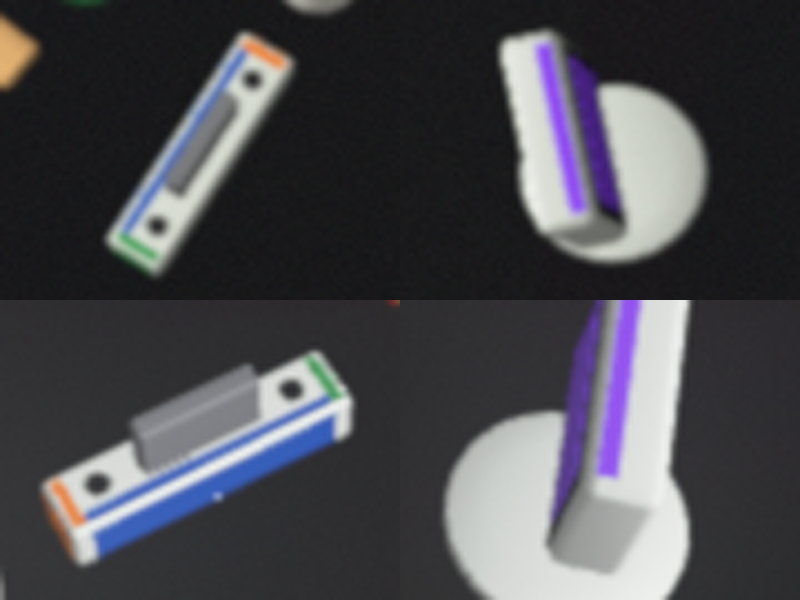

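```bash
python3 - <<'E'
from h import *
for cam in('top','scene'):
    w=np.load(cam+'.npz')['w'].reshape(-1,3).astype(np.float32);im=np.load(cam+'.npz')['im'].reshape(-1,3).astype(int)
    def fit(n,x0,x1,y0,y1,z0,z1,extra=True):
        m=(w[:,0]>x0)&(w[:,0]<x1)&(w[:,1]>y0)&(w[:,1]<y1)&(w[:,2]>z0)&(w[:,2]<z1)&extra
        p=w[m]
        if len(p)<5:print(n,len(p));return
        r=cv2.minAreaRect(p[:,:2]);b=cv2.boxPoints(r);e=b[1]-b[0] if np.hypot(*(b[1]-b[0]))>np.hypot(*(b[2]-b[1])) else b[2]-b[1]
        print(cam,n,len(p),'c',np.round(r[0],4),'size',np.round(r[1],4),'long axis deg',np.degrees(np.arctan2(e[1],e[0])).round(2),'zmed',np.median(p[:,2]).round(4))
    fit('lamphead',.4,.75,.3,.55,.193,.215)
    fit('foot',.4,.75,.3,.55,.004,.03)
    fit('violet',.4,.75,.3,.55,.195,.215,(im[:,2]>im[:,1]+60))
    fit('handle',.45,.7,-.05,.15,.085,.105)
    fit('racktop',.45,.7,-.05,.15,.036,.054)
    fit('rackall',.45,.7,-.05,.15,.025,.11)
    fit('stand base',.42,.7,-.38,-.18,.005,.02)
    fit('stand top',.42,.7,-.38,-.18,.08,.1)
    fit('stand all',.42,.7,-.38,-.18,.005,.1)
E
```

```text
Traceback (most recent call last):
cv2.error: OpenCV(4.12.0) /io/opencv/modules/imgproc/src/convhull.cpp:143: error: (-215:Assertion failed) total >= 0 && (depth == CV_32F || depth == CV_32S) in function 'convexHull'
```

```bash
cat > fit.py <<'E'
from h import *
def fits(cam):
    w=np.load(cam+'.npz')['w'].reshape(-1,3).astype(np.float32);im=np.load(cam+'.npz')['im'].reshape(-1,3).astype(int)
    def fit(n,x0,x1,y0,y1,z0,z1,extra=True):
        m=(w[:,0]>x0)&(w[:,0]<x1)&(w[:,1]>y0)&(w[:,1]<y1)&(w[:,2]>z0)&(w[:,2]<z1)&extra
        p=w[m]
        if len(p)<5:print(n,len(p));return
        r=cv2.minAreaRect(np.ascontiguousarray(p[:,:2]));b=cv2.boxPoints(r);e=b[1]-b[0] if np.hypot(*(b[1]-b[0]))>np.hypot(*(b[2]-b[1])) else b[2]-b[1]
        print(cam,n,len(p),'c',np.round(r[0],4),'size',np.round(r[1],4),'long deg',np.degrees(np.arctan2(e[1],e[0])).round(2),'zmed',np.median(p[:,2]).round(4))
    fit('lamphead',.4,.75,.3,.55,.193,.215)
    fit('foot',.4,.75,.3,.55,.004,.03)
    fit('violet',.4,.75,.3,.55,.195,.215,(im[:,2]>im[:,1]+60))
    fit('handle',.45,.7,-.05,.15,.085,.105)
    fit('racktop',.45,.7,-.05,.15,.036,.054)
    fit('rackall',.45,.7,-.05,.15,.025,.11)
    fit('stand base',.42,.7,-.38,-.18,.005,.02)
    fit('stand top',.42,.7,-.38,-.18,.08,.1)
    fit('stand all',.42,.7,-.38,-.18,.005,.1)
E
python3 -c "
from fit import *
fits('top');fits('scene')"
```

```text
top lamphead 623 c [0.5694 0.4295] size [0.1411 0.042 ] long deg 11.53 zmed 0.2015
top foot 1686 c [0.5753 0.4251] size [0.3487 0.2494] long deg 0.15 zmed 0.0074
top violet 158 c [0.5716 0.4209] size [0.1213 0.0119] long deg 12.47 zmed 0.2028
top handle 126 c [0.5941 0.0565] size [0.016  0.0784] long deg -32.26 zmed 0.0943
top racktop 618 c [0.5946 0.0567] size [0.0449 0.1906] long deg -32.4 zmed 0.044
top rackall 800 c [0.5945 0.0569] size [0.0451 0.191 ] long deg -32.54 zmed 0.0449
top stand base 1124 c [ 0.5603 -0.2798] size [0.1998 0.276 ] long deg -0.15 zmed 0.0102
top stand top 117 c [ 0.5698 -0.2888] size [0.1576 0.0907] long deg 1.43 zmed 0.0876
top stand all 1688 c [ 0.5603 -0.2798] size [0.1998 0.276 ] long deg -0.15 zmed 0.0135
scene lamphead 1052 c [0.5704 0.4288] size [0.1393 0.0413] long deg 12.17 zmed 0.202
scene foot 2217 c [0.5752 0.425 ] size [0.3492 0.2497] long deg 0.03 zmed 0.0126
scene violet 238 c [0.571  0.4188] size [0.1201 0.0112] long deg 12.66 zmed 0.2031
scene handle 203 c [0.5936 0.0548] size [0.0185 0.0796] long deg -32.93 zmed 0.0936
scene racktop 857 c [0.5945 0.056 ] size [0.0472 0.1903] long deg -32.93 zmed 0.0445
scene rackall 1363 c [0.5946 0.0559] size [0.0472 0.1906] long deg -32.93 zmed 0.0454
scene stand base 1172 c [ 0.5613 -0.2792] size [0.1976 0.2756] long deg -0.2 zmed 0.0121
scene stand top 148 c [ 0.5696 -0.2891] size [0.1597 0.0925] long deg 0.97 zmed 0.0881
scene stand all 1906 c [ 0.5613 -0.2792] size [0.1976 0.2756] long deg -0.2 zmed 0.0148
```

```bash
cat > go.py <<'E'
import sys
from h import *
from scipy.spatial.transform import Rotation as R
def go(x,y,z,psi):
    s=status.observe();M=R.from_rotvec(s['tcp_rot']).as_matrix()
    cur=np.degrees(np.arctan2(M[1,1],M[0,1]));dp=M.T@(np.array([x,y,z])-s['tool_pos'])
    q=s['joint_positions']
    print('t',round(s['t'],2),'pos',s['tool_pos'].round(4),'psi',cur.round(1),'tilt',np.degrees(np.arccos(-M[2,2])).round(2),'q1,q6',np.degrees(q[[0,5]]).round(1),'w',round(s['gripper_width'],4),'F',round(float(s['grasp_force']),1))
    print('dp',dp.round(4),'spin(rad, wrapped)',np.radians((cur-psi+180)%360-180).round(3))
go(*map(float,sys.argv[1:]))
E
python3 go.py .594 .0565 .19 57.4
```

```text
t 0.1 pos [0.2035 0.5906 0.2134] psi 71.0 tilt 0.06 q1,q6 [65.5 -5.5] w 0.091 F 0.0
dp [-0.5432 -0.3777  0.0238] spin(rad, wrapped) 0.237
```

jog_arm(
  increments=[
    {"dp": [-0.01,-0.007,-0.01],"spin": 0.01},
    {"dp": [-0.03,-0.021,-0.02],"spin": 0.02},
    {"dp": [-0.06,-0.042,-0.03],"spin": 0.04},
    {"dp": [-0.09,-0.063,-0.03],"spin": 0.06},
    {"dp": [-0.12,-0.084,-0.03],"spin": 0.08},
    {"dp": [-0.15,-0.105,-0.03],"spin": 0.1},
    {"dp": [-0.18,-0.126,-0.03],"spin": 0.12},
    {"dp": [-0.21,-0.147,-0.03],"spin": 0.14},
    {"dp": [-0.24,-0.168,-0.03],"spin": 0.16},
    {"dp": [-0.27,-0.189,-0.03],"spin": 0.18},
    {"dp": [-0.3,-0.21,-0.03],"spin": 0.2},
    {"dp": [-0.33,-0.23,-0.03],"spin": 0.22},
    {"dp": [-0.36,-0.25,-0.03],"spin": 0.237},
    {"dp": [-0.39,-0.272,-0.03],"spin": 0.237},
    {"dp": [-0.42,-0.293,-0.02],"spin": 0.237},
    {"dp": [-0.45,-0.314,-0.01],"spin": 0.237},
    {"dp": [-0.48,-0.335,0.0],"spin": 0.237},
    {"dp": [-0.51,-0.356,0.01],"spin": 0.237},
    {"dp": [-0.535,-0.372,0.02],"spin": 0.237},
    {"dp": [-0.543,-0.378,0.024],"spin": 0.237},
  ],
  grip=1,
)

```text
t: 2.1
tool_pos: [0.5948, 0.0537, 0.1895]
tcp_rot: [-0.885, -3.014, 0.001]
wrist_force: [0.2, 0.8, 0.4]
gripper_width: 0.0913
grasp_force: 0.0
```

```bash
python3 go.py .594 .0565 .053 57.4; python3 -c "
from h import *
im,d,m=grab('wrist');cv2.imwrite('pics/w1.png',im[...,::-1])
w=cloud(d,m).reshape(-1,3).astype(np.float32)
for a,b in((.085,.105),(.036,.054)):
  p=w[(w[:,2]>a)&(w[:,2]<b)&(w[:,0]>.48)&(w[:,0]<.7)&(w[:,1]>-.05)&(w[:,1]<.15)]
  if len(p)>5:print(len(p),cv2.minAreaRect(np.ascontiguousarray(p[:,:2])),np.median(p[:,2]))
"
```

```text
t 2.1 pos [0.5948 0.0537 0.1895] psi 57.3 tilt 0.03 q1,q6 [ -0.6 -57.8] w 0.0913 F 0.0
dp [0.0022 0.002  0.1365] spin(rad, wrapped) -0.003
1857 ((0.5927284955978394, 0.05356571823358536), (0.01601153053343296, 0.07859974354505539), 57.48573303222656) 0.09406465
7079 ((0.5931947231292725, 0.053530000150203705), (0.04454914852976799, 0.18933112919330597), 57.48653793334961) 0.044350263
```

View pics/w1.png

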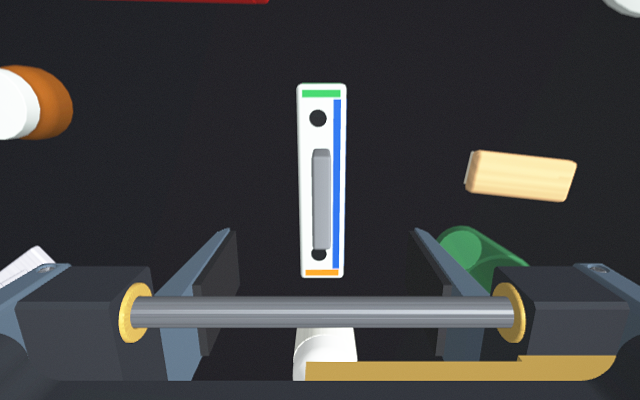

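jog_arm(
  increments=[
    {"dp": [0.001,0,0.01],"spin": 0},
    {"dp": [0.001,0,0.03],"spin": 0},
    {"dp": [0.001,0,0.055],"spin": 0},
    {"dp": [0.001,0,0.08],"spin": 0},
    {"dp": [0.001,0,0.1],"spin": 0},
    {"dp": [0.001,0,0.117],"spin": 0},
    {"dp": [0.001,0,0.128],"spin": 0},
    {"dp": [0.001,0,0.134],"spin": 0},
    {"dp": [0.001,0,0.136],"spin": 0},
    {"dp": [0.001,0,0.136],"spin": 0},
  ],
  grip=1,
)

```text
t: 3.15
tool_pos: [0.5931, 0.0574, 0.0543]
tcp_rot: [0.881, 3.015, 0.0]
wrist_force: [0.1, 0.3, 0.4]
gripper_width: 0.0913
grasp_force: 0.0
```

jog_arm(
  increments=[
    {"dp": [0,0,0],"spin": 0},
    {"dp": [0,0,0],"spin": 0},
    {"dp": [0,0,0],"spin": 0},
    {"dp": [0,0,0],"spin": 0},
    {"dp": [0,0,0],"spin": 0},
    {"dp": [0,0,0],"spin": 0},
    {"dp": [0,0,0],"spin": 0},
    {"dp": [0,0,0],"spin": 0},
    {"dp": [0,0,0],"spin": 0},
    {"dp": [0,0,0],"spin": 0},
  ],
  grip=0,
)

```text
t: 4.15
tool_pos: [0.5929, 0.0571, 0.0539]
tcp_rot: [-0.881, -3.015, 0.0]
wrist_force: [-1.5, -2.2, -3.4]
gripper_width: 0.0161
grasp_force: 30.0
```

```bash
python3 go.py .593 .235 .18 186
```

```text
t 4.15 pos [0.5929 0.0571 0.0539] psi 57.4 tilt 0.02 q1,q6 [ -0.2 -57.6] w 0.0161 F 30.0
dp [ 0.0957  0.1499 -0.1262] spin(rad, wrapped) -2.244
```

jog_arm(
  increments=[
    {"dp": [0,0,-0.005],"spin": 0},
    {"dp": [0,0,-0.015],"spin": 0},
    {"dp": [0,0,-0.035],"spin": 0},
    {"dp": [0,0,-0.06],"spin": 0},
    {"dp": [0,0,-0.085],"spin": 0},
    {"dp": [0,0,-0.105],"spin": -0.03},
    {"dp": [0,0,-0.12],"spin": -0.1},
    {"dp": [0,0,-0.126],"spin": -0.2},
    {"dp": [0,0,-0.126],"spin": -0.3},
    {"dp": [0.005,0.008,-0.126],"spin": -0.4},
    {"dp": [0.01,0.016,-0.126],"spin": -0.5},
    {"dp": [0.015,0.024,-0.126],"spin": -0.6},
    {"dp": [0.02,0.032,-0.126],"spin": -0.7},
    {"dp": [0.025,0.04,-0.126],"spin": -0.8},
    {"dp": [0.03,0.048,-0.126],"spin": -0.9},
    {"dp": [0.035,0.056,-0.126],"spin": -1.0},
    {"dp": [0.04,0.064,-0.126],"spin": -1.1},
    {"dp": [0.045,0.072,-0.126],"spin": -1.17},
    {"dp": [0.048,0.075,-0.126],"spin": -1.2},
    {"dp": [0.048,0.075,-0.126],"spin": -1.2},
  ],
)

```text
t: 6.15
tool_pos: [0.5928, 0.1466, 0.1804]
tcp_rot: [-0.975, 2.986, -0.0]
wrist_force: [-0.2, -0.6, -2.4]
gripper_width: 0.0157
grasp_force: 30.0
```

```bash
python3 go.py .593 .235 .18 186
```

```text
t 6.15 pos [0.5928 0.1466 0.1804] psi 126.2 tilt 0.01 q1,q6 [   8.3 -117.9] w 0.0157 F 30.0
dp [-0.0524  0.0712  0.0004] spin(rad, wrapped) -1.044
```

jog_arm(
  increments=[
    {"dp": [-0.002,0.003,0],"spin": -0.04},
    {"dp": [-0.007,0.009,0],"spin": -0.12},
    {"dp": [-0.012,0.016,0],"spin": -0.22},
    {"dp": [-0.017,0.023,0],"spin": -0.32},
    {"dp": [-0.022,0.03,0],"spin": -0.42},
    {"dp": [-0.027,0.037,0],"spin": -0.52},
    {"dp": [-0.032,0.044,0],"spin": -0.62},
    {"dp": [-0.037,0.051,0],"spin": -0.72},
    {"dp": [-0.042,0.058,0],"spin": -0.82},
    {"dp": [-0.047,0.064,0],"spin": -0.92},
    {"dp": [-0.051,0.069,0],"spin": -1.0},
    {"dp": [-0.052,0.071,0],"spin": -1.04},
    {"dp": [-0.052,0.071,0],"spin": -1.04},
    {"dp": [-0.052,0.071,0],"spin": -1.04},
  ],
)

```text
t: 7.55
tool_pos: [0.593, 0.2338, 0.18]
tcp_rot: [2.327, -2.11, 0.0]
wrist_force: [0.2, -0.9, -3.6]
gripper_width: 0.0157
grasp_force: 30.0
```

```bash
python3 go.py .593 .235 .18 186; python3 - <<'E'
from fit import *
im,d,m=grab('scene');cv2.imwrite('pics/s2.png',im[...,::-1]);w=cloud(d,m).reshape(-1,3).astype(np.float32)
p=w[(w[:,2]>.165)&(w[:,2]<.18)&(w[:,0]>.45)&(w[:,0]<.75)&(w[:,1]>.1)&(w[:,1]<.36)]
r=cv2.minAreaRect(np.ascontiguousarray(p[:,:2]));print(len(p),r,np.median(p[:,2]))
E
```

```text
t 7.55 pos [0.593  0.2338 0.18  ] psi -174.4 tilt 0.01 q1,q6 [  16.2 -169.4] w 0.0157 F 30.0
dp [-0.0012 -0.0001  0.    ] spin(rad, wrapped) -0.007
717 ((0.5929144024848938, 0.2373107671737671), (0.046835243701934814, 0.1900622397661209), 5.570662021636963) 0.17123711
```

View pics/s2.png

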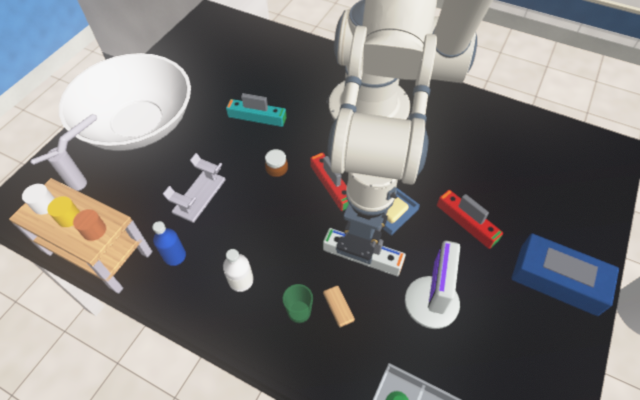

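jog_arm(
  increments=[
    {"dp": [0,0,0],"spin": 0},
    {"dp": [0,0,0],"spin": 0},
    {"dp": [0,0,0],"spin": 0},
    {"dp": [0,0,0],"spin": 0},
    {"dp": [0,0,0],"spin": 0},
    {"dp": [0,0,0],"spin": 0},
    {"dp": [0,0,0],"spin": 0},
    {"dp": [0,0,0],"spin": 0},
    {"dp": [0,0,0],"spin": 0},
    {"dp": [0,0,0],"spin": 0},
    {"dp": [0,0,0],"spin": 0},
    {"dp": [0,0,0],"spin": 0},
    {"dp": [0,0,0],"spin": 0},
    {"dp": [0,0,0],"spin": 0},
  ],
)

```text
t: 9.0
tool_pos: [0.593, 0.2343, 0.1799]
tcp_rot: [-2.33, 2.107, -0.0]
wrist_force: [1.0, -0.9, -4.0]
gripper_width: 0.0161
grasp_force: 30.0
```

```bash
python3 go.py .595 .308 .18 102.1
```

```text
t 9.0 pos [0.593  0.2343 0.1799] psi -174.2 tilt 0.0 q1,q6 [  16.2 -169.6] w 0.0161 F 30.0
dp [-0.0732 -0.0093 -0.0001] spin(rad, wrapped) 1.46
```

jog_arm(
  increments=[
    {"dp": [0,0,0],"spin": 0.04},
    {"dp": [0,0,0],"spin": 0.12},
    {"dp": [0,0,0],"spin": 0.22},
    {"dp": [0,0,0],"spin": 0.33},
    {"dp": [0,0,0],"spin": 0.44},
    {"dp": [0,0,0],"spin": 0.55},
    {"dp": [0,0,0],"spin": 0.66},
    {"dp": [0,0,0],"spin": 0.77},
    {"dp": [-0.003,0,0],"spin": 0.88},
    {"dp": [-0.01,-0.001,0],"spin": 0.99},
    {"dp": [-0.018,-0.002,0],"spin": 1.1},
    {"dp": [-0.026,-0.003,0],"spin": 1.2},
    {"dp": [-0.034,-0.004,0],"spin": 1.3},
    {"dp": [-0.042,-0.005,0],"spin": 1.39},
    {"dp": [-0.05,-0.006,0],"spin": 1.44},
    {"dp": [-0.058,-0.007,0],"spin": 1.46},
    {"dp": [-0.066,-0.008,0],"spin": 1.46},
    {"dp": [-0.071,-0.009,0],"spin": 1.46},
    {"dp": [-0.073,-0.009,0],"spin": 1.46},
    {"dp": [-0.073,-0.009,0],"spin": 1.46},
  ],
)

```text
t: 11.0
tool_pos: [0.5946, 0.3079, 0.1798]
tcp_rot: [0.332, -3.124, 0.0]
wrist_force: [0.3, -0.7, -3.2]
gripper_width: 0.0162
grasp_force: 30.0
```

jog_arm(
  increments=[
    {"dp": [0,0,0],"spin": 0},
    {"dp": [0,0,0],"spin": 0},
    {"dp": [0,0,0],"spin": 0},
    {"dp": [0,0,0],"spin": 0},
    {"dp": [0,0,0],"spin": 0},
    {"dp": [0,0,0],"spin": 0},
    {"dp": [0,0,0],"spin": 0},
    {"dp": [0,0,0],"spin": 0},
    {"dp": [0,0,0],"spin": 0},
    {"dp": [0,0,0],"spin": 0},
    {"dp": [0,0,0],"spin": 0},
    {"dp": [0,0,0],"spin": 0},
    {"dp": [0,0,0],"spin": 0},
  ],
)

```text
t: 12.3
tool_pos: [0.5947, 0.3078, 0.1799]
tcp_rot: [0.331, -3.124, -0.0]
wrist_force: [0.1, 0.1, -3.7]
gripper_width: 0.0155
grasp_force: 30.0
```

```bash
python3 go.py .611 .237 .18 12.1;  python3 - <<'E'
from fit import *
im,d,m=grab('scene');cv2.imwrite('pics/s3.png',im[...,::-1]);w=cloud(d,m).reshape(-1,3).astype(np.float32)
p=w[(w[:,2]>.165)&(w[:,2]<.18)&(w[:,0]>.45)&(w[:,0]<.75)&(w[:,1]>.15)&(w[:,1]<.37)]
r=cv2.minAreaRect(np.ascontiguousarray(p[:,:2]));print(len(p),r,np.median(p[:,2]))
E
```

```text
t 12.3 pos [0.5947 0.3078 0.1799] psi 102.1 tilt 0.0 q1,q6 [ 22.3 -79.8] w 0.0155 F 30.0
dp [-0.0011 -0.0726 -0.0001] spin(rad, wrapped) 1.571
675 ((0.6372352838516235, 0.3179827928543091), (0.11068840324878693, 0.04438725486397743), 12.105151176452637) 0.1709859
```

View pics/s3.png

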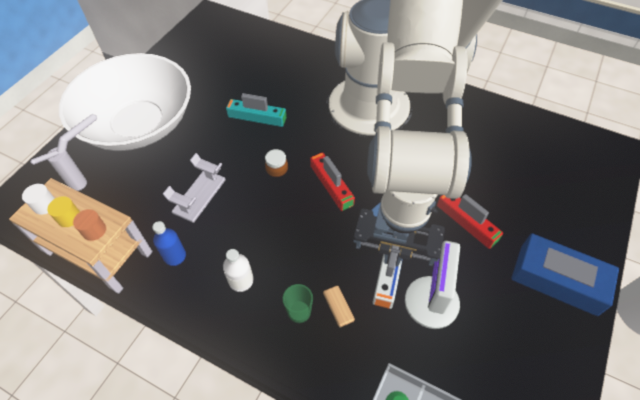

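The rack (about 390,280) shows its blue side to the window (440,280), orange end nearest the camera. Next: the green end.

jog_arm(
  increments=[
    {"dp": [0,-0.003,0],"spin": 0},
    {"dp": [0,-0.01,0],"spin": 0},
    {"dp": [0,-0.02,0],"spin": 0.02},
    {"dp": [0,-0.03,0],"spin": 0.07},
    {"dp": [0,-0.04,0],"spin": 0.15},
    {"dp": [0,-0.05,0],"spin": 0.25},
    {"dp": [0,-0.06,0],"spin": 0.36},
    {"dp": [0,-0.068,0],"spin": 0.47},
    {"dp": [-0.001,-0.072,0],"spin": 0.58},
    {"dp": [-0.001,-0.073,0],"spin": 0.69},
    {"dp": [-0.001,-0.073,0],"spin": 0.8},
    {"dp": [-0.001,-0.073,0],"spin": 0.91},
    {"dp": [-0.001,-0.073,0],"spin": 1.02},
    {"dp": [-0.001,-0.073,0],"spin": 1.13},
    {"dp": [-0.001,-0.073,0],"spin": 1.24},
    {"dp": [-0.001,-0.073,0],"spin": 1.35},
    {"dp": [-0.001,-0.073,0],"spin": 1.45},
    {"dp": [-0.001,-0.073,0],"spin": 1.53},
    {"dp": [-0.001,-0.073,0],"spin": 1.57},
    {"dp": [-0.001,-0.073,0],"spin": 1.57},
  ],
)

```text
t: 14.35
tool_pos: [0.6111, 0.2358, 0.1799]
tcp_rot: [1.976, 2.442, -0.0]
wrist_force: [-0.5, -0.2, -3.7]
gripper_width: 0.0158
grasp_force: 30.0
```

jog_arm(
  increments=[
    {"dp": [0,0,0],"spin": 0},
    {"dp": [0,0,0],"spin": 0},
    {"dp": [0,0,0],"spin": 0},
    {"dp": [0,0,0],"spin": 0},
    {"dp": [0,0,0],"spin": 0},
    {"dp": [0,0,0],"spin": 0},
    {"dp": [0,0,0],"spin": 0},
    {"dp": [0,0,0],"spin": 0},
    {"dp": [0,0,0],"spin": 0},
    {"dp": [0,0,0],"spin": 0},
    {"dp": [0,0,0],"spin": 0},
    {"dp": [0,0,0],"spin": 0},
    {"dp": [0,0,0],"spin": 0},
    {"dp": [0,0,0],"spin": 0},
  ],
)

```text
t: 15.75
tool_pos: [0.6109, 0.2366, 0.1799]
tcp_rot: [-1.974, -2.444, 0.0]
wrist_force: [-0.4, -0.4, -2.7]
gripper_width: 0.016
grasp_force: 30.0
```

```bash
python3 go.py .57 -.289 .18 91.2;python3 go.py .57 -.289 .18 -88.8;  python3 - <<'E'
from fit import *
im,d,m=grab('scene');w=cloud(d,m).reshape(-1,3).astype(np.float32)
p=w[(w[:,2]>.165)&(w[:,2]<.18)&(w[:,0]>.45)&(w[:,0]<.75)&(w[:,1]>.1)&(w[:,1]<.37)]
r=cv2.minAreaRect(np.ascontiguousarray(p[:,:2]));print(len(p),r,np.median(p[:,2]))
# stand angle: the two bracket ends
for c in('top','scene'):
  w=np.load(c+'.npz')['w'].reshape(-1,3).astype(np.float32)
  for z0,z1 in((.084,.096),(.066,.078),(.007,.02)):
    p=w[(w[:,2]>z0)&(w[:,2]<z1)&(w[:,0]>.47)&(w[:,0]<.67)&(w[:,1]>-.345)&(w[:,1]<-.23)]
    if len(p)>5:print(c,z0,len(p),cv2.minAreaRect(np.ascontiguousarray(p[:,:2])))
E
```

```text
t 15.75 pos [0.6109 0.2366 0.1799] psi 12.1 tilt 0.0 q1,q6 [16.   3.8] w 0.016 F 30.0
dp [-5.052e-01 -1.506e-01 -1.000e-04] spin(rad, wrapped) -1.38
t 15.75 pos [0.6109 0.2366 0.1799] psi 12.1 tilt 0.0 q1,q6 [16.   3.8] w 0.016 F 30.0
dp [-5.052e-01 -1.506e-01 -1.000e-04] spin(rad, wrapped) 1.762
774 ((0.6123933792114258, 0.23482267558574677), (0.04665684327483177, 0.19078963994979858), 12.38287353515625) 0.17117102
top 0.084 93 ((0.5698065161705017, -0.2887688875198364), (0.1576426476240158, 0.09070587158203125), 1.4335983991622925)
top 0.066 360 ((0.5704692602157593, -0.2891383469104767), (0.16019143164157867, 0.07340613752603531), 1.1657307147979736)
top 0.007 753 ((0.5630306601524353, -0.27997156977653503), (0.11342738568782806, 0.16733896732330322), 80.74371337890625)
scene 0.084 119 ((0.5699658393859863, -0.2891237139701843), (0.15901720523834229, 0.09252937883138657), 0.9693880081176758)
scene 0.066 444 ((0.5694557428359985, -0.2928873598575592), (0.16173604130744934, 0.0810733437538147), 1.056095838546753)
scene 0.007 999 ((0.5638195276260376, -0.28637510538101196), (0.183751180768013, 0.10682547092437744), 0.11907730996608734)
```

jog_arm(
  increments=[
    {"dp": [0,0,-0.01],"spin": 0},
    {"dp": [-0.005,-0.002,-0.03],"spin": 0},
    {"dp": [-0.02,-0.006,-0.05],"spin": 0},
    {"dp": [-0.045,-0.013,-0.06],"spin": -0.04},
    {"dp": [-0.075,-0.022,-0.06],"spin": -0.12},
    {"dp": [-0.105,-0.031,-0.06],"spin": -0.21},
    {"dp": [-0.135,-0.04,-0.06],"spin": -0.3},
    {"dp": [-0.165,-0.049,-0.06],"spin": -0.39},
    {"dp": [-0.195,-0.058,-0.06],"spin": -0.48},
    {"dp": [-0.225,-0.067,-0.06],"spin": -0.57},
    {"dp": [-0.255,-0.076,-0.06],"spin": -0.66},
    {"dp": [-0.285,-0.085,-0.06],"spin": -0.75},
    {"dp": [-0.315,-0.094,-0.06],"spin": -0.84},
    {"dp": [-0.345,-0.103,-0.06],"spin": -0.93},
    {"dp": [-0.375,-0.112,-0.06],"spin": -1.02},
    {"dp": [-0.405,-0.121,-0.06],"spin": -1.11},
    {"dp": [-0.435,-0.13,-0.06],"spin": -1.2},
    {"dp": [-0.465,-0.139,-0.06],"spin": -1.29},
    {"dp": [-0.49,-0.147,-0.06],"spin": -1.36},
    {"dp": [-0.5,-0.151,-0.06],"spin": -1.38},
  ],
)

```text
t: 17.8
tool_pos: [0.5683, -0.2865, 0.2407]
tcp_rot: [-0.035, 3.141, -0.002]
wrist_force: [0.1, 0.5, -3.3]
gripper_width: 0.0159
grasp_force: 30.0
```

jog_arm(
  increments=[
    {"dp": [0,0,0],"spin": 0},
    {"dp": [0,0,0],"spin": 0},
    {"dp": [0,0,0],"spin": 0},
  ],
)

```text
t: 18.1
tool_pos: [0.5687, -0.2832, 0.2403]
tcp_rot: [-0.033, 3.141, 0.0]
wrist_force: [0.1, 0.3, -3.5]
gripper_width: 0.016
grasp_force: 30.0
```

```bash
python3 go.py .568 -.289 .124 91.2;  python3 - <<'E'
from fit import *
for c in('top','scene'):
  im,d,m=grab(c);w=cloud(d,m).reshape(-1,3).astype(np.float32)
  p=w[(w[:,2]>.222)&(w[:,2]<.24)&(w[:,0]>.45)&(w[:,0]<.69)&(w[:,1]>-.35)&(w[:,1]<-.23)]
  if len(p)>4:print(c,len(p),cv2.minAreaRect(np.ascontiguousarray(p[:,:2])),np.median(p[:,2]))
cv2.imwrite('pics/s4.png',im[100:350,50:350,::-1].repeat(2,0).repeat(2,1))
E
```

```text
t 18.1 pos [ 0.5687 -0.2832  0.2403] psi 91.2 tilt 0.01 q1,q6 [ -31.9 -123.1] w 0.016 F 30.0
dp [ 0.0008 -0.0058  0.1163] spin(rad, wrapped) 0.0
top 193 ((0.5905151963233948, -0.2760906517505646), (0.1556800752878189, 0.03902341052889824), 6.5351128578186035) 0.23031627
scene 643 ((0.5729049444198608, -0.2800469398498535), (0.19090744853019714, 0.04790150746703148), 0.018350224941968918) 0.23081648
```

View pics/s4.png

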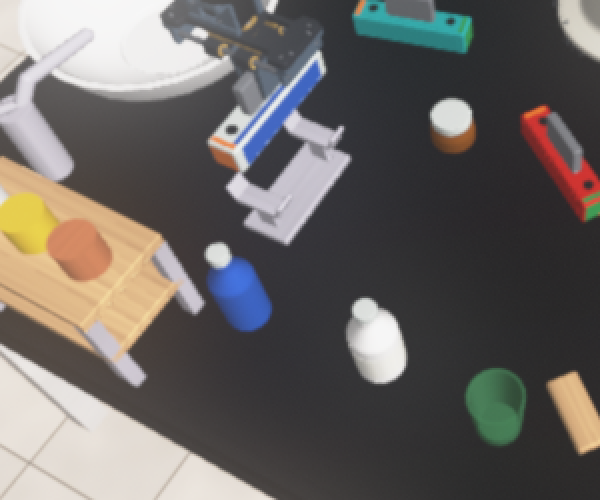

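The rack hangs level about 117 mm above the seats, aligned with the stand (crop 265,120; brackets at 260,190 and 320,135). Lower it.

jog_arm(
  increments=[
    {"dp": [0.001,-0.002,0.003],"spin": 0},
    {"dp": [0.002,-0.004,0.01],"spin": 0},
    {"dp": [0.003,-0.006,0.02],"spin": 0},
    {"dp": [0.003,-0.006,0.033],"spin": 0},
    {"dp": [0.003,-0.006,0.046],"spin": 0},
    {"dp": [0.003,-0.006,0.058],"spin": 0},
    {"dp": [0.003,-0.006,0.07],"spin": 0},
    {"dp": [0.003,-0.006,0.08],"spin": 0},
    {"dp": [0.003,-0.006,0.088],"spin": 0},
    {"dp": [0.003,-0.006,0.095],"spin": 0},
    {"dp": [0.003,-0.006,0.1],"spin": 0},
    {"dp": [0.003,-0.006,0.104],"spin": 0},
    {"dp": [0.003,-0.006,0.107],"spin": 0},
    {"dp": [0.003,-0.006,0.109],"spin": 0},
    {"dp": [0.003,-0.006,0.111],"spin": 0},
    {"dp": [0.003,-0.006,0.112],"spin": 0},
    {"dp": [0.003,-0.006,0.113],"spin": 0},
    {"dp": [0.003,-0.006,0.114],"spin": 0},
    {"dp": [0.003,-0.006,0.114],"spin": 0},
    {"dp": [0.003,-0.006,0.114],"spin": 0},
  ],
)

```text
t: 20.2
tool_pos: [0.5657, -0.2901, 0.126]
tcp_rot: [-0.033, 3.141, -0.0]
wrist_force: [0.2, -0.4, -3.6]
gripper_width: 0.0159
grasp_force: 30.0
```

```bash
python3 go.py .566 -.289 .124 91.2;  python3 - <<'E'
from fit import *
print(status.observe()['wrist_force'])
for c in('top','scene'):
  im,d,m=grab(c);w=cloud(d,m).reshape(-1,3).astype(np.float32)
  p=w[(w[:,2]>.108)&(w[:,2]<.122)&(w[:,0]>.45)&(w[:,0]<.69)&(w[:,1]>-.35)&(w[:,1]<-.23)]
  if len(p)>4:print(c,len(p),cv2.minAreaRect(np.ascontiguousarray(p[:,:2])),np.median(p[:,2]))
E
```

```text
t 20.2 pos [ 0.5657 -0.2901  0.126 ] psi 91.2 tilt 0.01 q1,q6 [ -32.5 -123.7] w 0.0159 F 30.0
dp [-0.0003  0.0011  0.002 ] spin(rad, wrapped) 0.0
[ 0.23547611 -0.36434716 -3.56138798]
top 89 ((0.63343745470047, -0.27201664447784424), (0.021433671936392784, 0.06168758124113083), 84.9947738647461) 0.11529684
scene 476 ((0.5729302763938904, -0.28606802225112915), (0.046759746968746185, 0.1836993396282196), 89.98342895507812) 0.11694047
```

jog_arm(
  increments=[
    {"dp": [0,0,0.0005],"spin": 0},
    {"dp": [0,0,0.001],"spin": 0},
    {"dp": [0,0,0.0015],"spin": 0},
    {"dp": [0,0,0.0015],"spin": 0},
  ],
)

```text
t: 20.7
tool_pos: [0.5656, -0.29, 0.1243]
tcp_rot: [0.033, -3.141, -0.0]
wrist_force: [1.0, -0.1, -3.6]
gripper_width: 0.016
grasp_force: 30.0
```

jog_arm(
  increments=[
    {"dp": [0,0,0.0005],"spin": 0},
    {"dp": [0,0,0.0005],"spin": 0},
    {"dp": [0,0,0.001],"spin": 0},
    {"dp": [0,0,0.001],"spin": 0},
  ],
)

```text
t: 21.1
tool_pos: [0.5657, -0.2901, 0.1234]
tcp_rot: [-0.033, 3.141, -0.0]
wrist_force: [-0.4, 0.9, -4.0]
gripper_width: 0.0157
grasp_force: 30.0
```

jog_arm(
  increments=[
    {"dp": [0,0,0.0005],"spin": 0},
    {"dp": [0,0,0.0005],"spin": 0},
    {"dp": [0,0,0.001],"spin": 0},
    {"dp": [0,0,0.001],"spin": 0},
  ],
)

```text
t: 21.5
tool_pos: [0.5658, -0.2901, 0.1234]
tcp_rot: [-0.033, 3.141, -0.001]
wrist_force: [-3.8, 2.3, 12.1]
gripper_width: 0.016
grasp_force: 30.0
```

jog_arm(
  increments=[
    {"dp": [0,0,0],"spin": 0},
    {"dp": [0,0,0],"spin": 0},
    {"dp": [0,0,0],"spin": 0},
    {"dp": [0,0,0],"spin": 0},
    {"dp": [0,0,0],"spin": 0},
    {"dp": [0,0,0],"spin": 0},
    {"dp": [0,0,0],"spin": 0},
    {"dp": [0,0,0],"spin": 0},
  ],
  grip=0.7,
)

```text
t: 22.3
tool_pos: [0.5657, -0.29, 0.1224]
tcp_rot: [-0.033, 3.141, 0.0]
wrist_force: [0.5, 0.1, 1.3]
gripper_width: 0.0636
grasp_force: 0.0
```

jog_arm(
  increments=[
    {"dp": [0,0,-0.005],"spin": 0},
    {"dp": [0,0,-0.015],"spin": 0},
    {"dp": [0,0,-0.03],"spin": 0},
    {"dp": [0,0,-0.05],"spin": 0},
    {"dp": [0,0,-0.07],"spin": 0},
    {"dp": [0,0,-0.09],"spin": 0},
    {"dp": [0.02,0,-0.11],"spin": 0},
    {"dp": [0.05,0,-0.12],"spin": 0},
    {"dp": [0.08,0,-0.12],"spin": 0},
    {"dp": [0.11,0,-0.12],"spin": 0},
    {"dp": [0.13,0,-0.12],"spin": 0},
    {"dp": [0.14,0,-0.12],"spin": 0},
    {"dp": [0.14,0,-0.12],"spin": 0},
  ],
)

```text
t: 23.6
tool_pos: [0.4252, -0.2932, 0.2432]
tcp_rot: [-0.032, 3.141, -0.001]
wrist_force: [-0.0, 0.1, -0.3]
gripper_width: 0.0638
grasp_force: 0.0
```

```bash
python3 - <<'E'
from fit import *
for c in('top','scene'):
  im,d,m=grab(c);w=cloud(d,m).reshape(-1,3).astype(np.float32)
  for a,b in((.108,.122),(.155,.175)):
    p=w[(w[:,2]>a)&(w[:,2]<b)&(w[:,0]>.45)&(w[:,0]<.69)&(w[:,1]>-.35)&(w[:,1]<-.23)]
    if len(p)>4:
      A=np.linalg.lstsq(np.c_[p[:,:2]-p[:,:2].mean(0),np.ones(len(p))],p[:,2],rcond=None)[0]
      print(c,len(p),cv2.minAreaRect(np.ascontiguousarray(p[:,:2])),np.median(p[:,2]),'slope',A[:2])
cv2.imwrite('pics/s5.png',im[100:350,50:350,::-1].repeat(2,0).repeat(2,1))
E
```

```text
top 560 ((0.5758395195007324, -0.2860589027404785), (0.17747363448143005, 0.0456543043255806), 1.1016864776611328) 0.114225045 slope [ 0.00110185 -0.01302847]
top 149 ((0.5699012279510498, -0.28705674409866333), (0.07994115352630615, 0.017255889251828194), 0.3674752712249756) 0.16313368 slope [-0.00534791 -0.04665531]
scene 720 ((0.5684808492660522, -0.28742772340774536), (0.19274088740348816, 0.04805726557970047), 0.9795851111412048) 0.11465737 slope [-0.00400834 -0.02938386]
scene 185 ((0.5690285563468933, -0.2881918251514435), (0.07975830137729645, 0.0194990336894989), 1.6196383237838745) 0.16381775 slope [-0.00267299 -0.17289166]
```

View pics/s5.png

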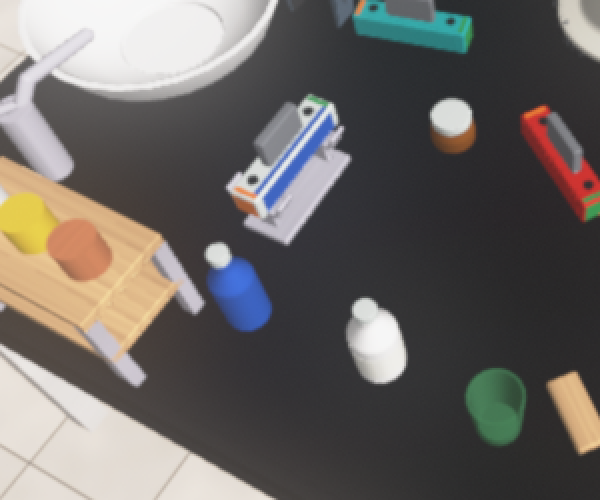

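The rack rests level and centred on the two brackets (crop 285,155), the gripper is clear, and the other toiletries look undisturbed. I'm handing the job in.

```bash
python3 -c "
from h import *
print(ticket.job_done())"
```

```text
the job is handed in; nothing more can be done
None
```

The rack's orange, blue and green panels were each held squarely about 8 cm from the lamp window for over a second, in that order; it now lies level and centred on the stand, released, and the job was handed in at about 24 s (no verdict was returned).

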